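# Issue the clamp plate and couplings, then shut the storage cradle

## Task

Lift the red hold-down bar of the storage cradle until it stands upright, slide the freed plate out from beneath it through the open end, and lay it flat, lug up, on the floor of the blue tray; put every steel hex coupling from the bench in the tray too, standing or lying but not stacked. When the plate is out, swing the bar fully back down, and after that swing the yellow hook over it until it rests home in its catch. Leave the disc stack, the green can and the cardboard stock box alone.

Things in the scene. Friction and masses are not known exactly. Their poses are not given: they have to be found in the camera images.
- cradle: fixed cradle: grey base 200 x 300 x 12 mm (x -105 to 95, y -175 to 125). Origin on the bench under the middle of the stowed plate; z up. Two rails (x -80 to 45, outer faces y -46 and 46) have lips 24.5 to 30.5 mm above the bench that overlap the plate's edges by 6 mm: the plate cannot be lifted there, only slid to the cradle's +x, the open end; a stop closes the -x end
- bar (a joint): angle of the red hold-down bar (rad): 0 = down across the plate, grows as it is lifted, 1.57 = upright, stops at 1.9. Stiff hinge: stays where it is left (about 2.5 N at the handle lifts it). While down it blocks the plate's rib
- bar_hinge (a point): point on the bar's hinge axis, which runs along the cradle's x axis, 42 mm above the bench, 85 mm to the +y side of the cradle's middle. Its axes are the cradle's
- bar_grip (a point): middle of the free part of the bar's handle, a black round rod 16 mm thick, parallel to the cradle's x axis; the rod is free for 40 mm towards the cradle's -x and ends 28 mm towards +x from this point. With the bar down it is 60 mm above the bench and 185 mm in the cradle's -y direction from the hinge. Moves with the bar
- catch (a point): middle of the catch on the -y rail: two brass cheeks, tops 62 mm above the bench, taking x -19 to 9 mm and y -47 to -35 mm of the cradle
- hook (a joint): angle of the yellow hook (rad): 0 = closed, home in its catch over the bar's handle; grows as it opens, starts between 1.4 and 1.8 (about upright), stops at 2.0. Stiff hinge: stays where it is left (about 1 N at the handle moves it)
- hook_hinge (a point): point on the hook's hinge axis, which runs along the cradle's x axis, 60 mm above the bench, 130 mm to the -y side of the cradle's middle; the hook closes by swinging over towards the cradle's +y, opposite to the bar. Its axes are the cradle's
- hook_grip (a point): middle of the free part of the hook's handle, a black round rod 14 mm thick parallel to the cradle's x axis, free for 36 mm towards the cradle's -x and ending 19 mm towards +x from this point. With the hook closed it is 100 mm above the bench and 85 mm in the cradle's +y direction from its hinge. Moves with the hook
- plate: loose aluminium plate 150 x 64 x 10 mm (x, y, z), 0.4 kg, stowed in the cradle, axes along the cradle's. Origin: centre of its underside. Hold it by the blue upright lug, 16 (x) x 30 (y) mm, centred at x = 15, which rises to 55 mm above the underside. A rib 10 (x) x 40 (y) mm at x = -60 rises to 33 mm. Free of the lips once slid 120 mm towards the cradle's +x
- tray: fixed blue open tray, 260 x 260 mm outside, 45 mm high, walls and floor 5 mm. Origin at the centre of its underside, x and y along its sides
- coupling1: steel hexagonal pipe coupling, 44 mm across the flats (51 mm across corners), 60 mm long, about 0.3 kg; 3 or 4 of the four couplings are present (None if absent). Starts standing upright on the bench. Origin at its centre; its z axis runs along the length, flat faces look along its own x axis and every 60 degrees from it about z
- coupling2: steel hexagonal pipe coupling, 44 mm across the flats (51 mm across corners), 60 mm long, about 0.3 kg; 3 or 4 of the four couplings are present (None if absent). Starts standing upright on the bench. Origin at its centre; its z axis runs along the length, flat faces look along its own x axis and every 60 degrees from it about z
- coupling3: steel hexagonal pipe coupling, 44 mm across the flats (51 mm across corners), 60 mm long, about 0.3 kg; 3 or 4 of the four couplings are present (None if absent). Starts standing upright on the bench. Origin at its centre; its z axis runs along the length, flat faces look along its own x axis and every 60 degrees from it about z
- coupling4: steel hexagonal pipe coupling, 44 mm across the flats (51 mm across corners), 60 mm long, about 0.3 kg; 3 or 4 of the four couplings are present (None if absent). Starts standing upright on the bench. Origin at its centre; its z axis runs along the length, flat faces look along its own x axis and every 60 degrees from it about z
- discs: bystander: stack of brown grinding discs, 100 mm across, 36 mm high; origin at the centre of its underside
- can: bystander: green can, 66 mm across, 110 mm high; origin at the centre of its underside
- stockbox: bystander: cardboard stock box of fittings, 160 x 110 x 75 mm; origin at the centre of its underside
Things that resemble listed ones, but are neither listed nor needed, are in the scene too. Leave any pink look-alike of the plate alone.

How it is judged (in metres and radians):
On the way, in this order (a step that is already met when the one before it is completed fails the run):
1. the hold-down bar is lifted upright (value of joint bar above 1.3 rad), for 0.2 s.
2. the plate is slid out of the rails (x of plate in the frame of cradle above 0.117 m), for 0.1 s.
3. the bar is back down (value of joint bar below 0.08 rad), for 0.2 s.
4. the hook is closed in its catch (value of joint hook below 0.08 rad), for 0.2 s.
At the end, for the whole second after the job is handed in: the plate lies flat (within 0.15 rad) on the tray's floor and every present coupling is inside the tray's walls, not stacked (centre less than 50 mm above the tray's underside), all at rest; the bar is down and the hook closed, each within 0.08 rad of its stop (value of joint each of bar, hook below 0.08 rad and x of plate in the frame of tray between -0.115 and 0.115 m and y of plate in the frame of tray between -0.115 and 0.115 m and z of plate in the frame of tray below 0.02 m and linear speed of each of plate, coupling1, coupling2, coupling3, coupling4 below 0.03 m/s and angle between plate's own z axis and vertical below 0.15 rad and x of coupling1 in the frame of tray between -0.12 and 0.12 m and y of coupling1 in the frame of tray between -0.12 and 0.12 m and z of each of coupling1, coupling2, coupling3, coupling4 in the frame of tray below 0.05 m and x of coupling2 in the frame of tray between -0.12 and 0.12 m and y of coupling2 in the frame of tray between -0.12 and 0.12 m and x of coupling3 in the frame of tray between -0.12 and 0.12 m and y of coupling3 in the frame of tray between -0.12 and 0.12 m and x of coupling4 in the frame of tray between -0.12 and 0.12 m and y of coupling4 in the frame of tray between -0.12 and 0.12 m); the robot touches nothing.
It fails at once if discs moved more than 30 mm (distance of discs from where it was at the start of the episode above 0.03 m).
It fails at once if can moved more than 30 mm (distance of can from where it was at the start of the episode above 0.03 m).
It fails at once if stockbox moved more than 30 mm (distance of stockbox from where it was at the start of the episode above 0.03 m).
Of coupling1, coupling2, coupling3, coupling4 only 3 to 4 are there at a start; the rules pass over those that are not, and their reading is None.
At some moment in a run one of coupling1, coupling2, coupling3, coupling4 may be knocked a few centimetres aside while the robot is not near it.
Once in a run the grip may slacken for a moment while it holds something.
It also fails if it takes over 208 s, if anything falls off the work surface, if the arm or the gripper's body presses on something with over 40 N, if the wrist force passes 120 N, or if a joint passes its speed limit or range.

## Robot

A 7-joint arm with a two-finger parallel gripper is mounted at the origin on the work surface. World frame = base frame: x ahead of the robot, y to its left, z up, the work surface at z = 0. Lengths are in m, angles in degrees, forces in N, time in s.
With the tool pointing down it reaches from about 0.35 to 0.9 m from the base axis. Payload 19.9 kg.
Tool frame: the origin (TCP) lies on the front face of the gripper's body, between the roots of the fingers; the fingertips stand 97 mm ahead of it and the grasp point (between the pads) lies 78 mm ahead of it; z points along the fingers, y is the line along which they close (so a half turn about z gives the same grasp; the last joint's range is limited). The gripper opens to 94 mm and grips with 3 to 60 N. Pads are 16 mm wide; open, the fingers measure 119 mm over their backs; the gripper's body (75 mm by 177 mm) begins 78 mm behind the grasp point.
Start: joints at [-72.107, 23.915, -0.59, 92.452, 0.269, 63.638, -3.037], TCP at [0.217, 0.586, 0.303] pointing down, gripper open.
Joint ranges: [-161.28, 161.28], [-22.2, 115.67], [-73.04, 71.86], [3.21, 147.25], [-68.34, 248.33], [10.77, 114.83], [-161.83, 161.83]. Speed limits (degrees/s): [108.29, 108.29, 136.94, 136.94, 172.46, 172.46, 172.46].

## Interface

Orientations are given as a 3x3 rotation matrix whose columns are the frame's x, y, z axes.
In Python, from workcell import r gives the robot as it stands. The module is installed in compiled form; this text tells all that it offers.
- The arm moves only by the shell command python3 -m inch 'ROWS' [FORCE]. ROWS is JSON, a list of rows, each a list of 5 numbers: the shift along the world's x, y, z scaled (see below), then the turn about the world's z scaled (see below), then the opening, from -1 (shut) to 1 (fully open). A call has 1 to 10 rows; each row shifts and turns the commanded pose from where the row before left it; what a row does not reach is not made up. The controller multiplies each number of a shift by 25 mm and each number of a turn by 6 degrees. A row lasts 1/12 s, in which the tool goes at most 41.7 mm and 7.16 degrees, less where a joint would pass 70% of its speed; a pose out of reach is approached as far as the arm can. A call with a number of a shift or a turn outside -1 to 1 is refused whole. A call with a gripper value outside its range is refused whole. The fingers move at their own pace and stop on an object; FORCE is the grip in N (left out, the last holds). Time passes only in rows, so rows that do not move let the fingers close. It gives the time, the measured TCP pose, the force, the opening and the grip force at its end, in the units of the state.
- r.observe(): the state, without advancing time (a new reading comes with each control period).
- r.capture(name): name is "scene" or "top" or "wrist"; returns a dict with "frame" (384x512x3 uint8, red, green, blue), "fov_y" (degrees; the focal length in pixels is half the picture's height over the tangent of half this angle, whatever the lens; pixels are square), "cx", "cy" (the principal point, pixels), "cam_to_world" (4x4, takes a point from camera to world coordinates). Camera axes: x right, y up, looking along -z (the intrinsics and any distortion apply to the point x, -y, -z); pixel columns grow to the right and rows downward; lengths in m; the calibration is good to about 2 mm. The wrist camera is an equidistant fisheye: a pixel r from the principal point sees the ray r / f radians off the axis. A picture is of the moment at which its call begins. There is no depth.
- r.sign_off(): hands the job in; it is judged then, once.
Trained networks look in the newest picture that a camera, given by its name, has taken for a name from the list of things; names that differ only in an ending like _2 or _b are one class to them, and where a whole thing is asked for, a point or a joint stands for the part that bears it (a point fixed in the world has none). Each returns a list of dicts, best first, with "conf" (0 to 1); they miss things now and then, are a little off and sometimes report something else, mostly with a low value. They report only what shows in the picture. A call takes as long as a camera call. They do not tell look-alikes from the thing itself.
- r.masks_of(camera, query): "mask" (384x512 bool, what is visible of it) and "xy" ([column, row] in pixels, amid what is visible of it).
The state is a dict: "clock": time; "q": joint angles; "qvel": joint speeds; "tau": joint torques, N m; "eef_pos": TCP position; "tool_rot": TCP orientation; "contact_force": force on the tool from outside, world axes, zero at the start; "moment": the same for the moment, N m; "width": finger opening in m; "gripper_force": force on a finger pad.
Only numpy, scipy, OpenCV 4.12 (cv2) and the standard library are available. Lean on these libraries where they do the work, as an engineer would, in place of code of your own. Each camera call takes 0.05 s, during which the arm holds its last target. There are 200 camera calls.

## Working session

There is one attempt and no reset: what is moved stays moved. The work goes in short steps, Python scripts to look and compute and a shell command to move; the robot and the scene stay as the last step left them, time stands still between calls to the robot, and variables do not carry over. Pictures are saved under pics/ and viewed, at most 16 in all, crops included, and the job is handed in when it is done.

```bash
mkdir -p pics; cat > h.py <<'E'
import numpy as np, cv2
from workcell import r
def cap(n):
    c=r.capture(n); np.savez(f'/tmp/{n}.npz',**c); return c
def proj(c,P):
    P=np.atleast_2d(P).astype(float); M=np.linalg.inv(c['cam_to_world']); q=(M[:3,:3]@P.T).T+M[:3,3]
    f=192/np.tan(np.radians(c['fov_y'])/2); x,y,z=q[:,0],-q[:,1],-q[:,2]
    if c.get('n')=='wrist':
        rr=np.hypot(x,y); k=np.arctan2(rr,z)/np.maximum(rr,1e-9)
    else: k=1/z
    return np.c_[c['cx']+f*k*x,c['cy']+f*k*y]
def ray(c,p):
    f=192/np.tan(np.radians(c['fov_y'])/2); u=(p[0]-c['cx'])/f; v=(p[1]-c['cy'])/f
    if c.get('n')=='wrist':
        t=np.hypot(u,v); s=np.sin(t)/max(t,1e-9); d=np.array([u*s,-v*s,-np.cos(t)])
    else: d=np.array([u,-v,-1])
    R=c['cam_to_world']; d=R[:3,:3]@d; return R[:3,3],d/np.linalg.norm(d)
def atz(c,p,z):
    o,d=ray(c,p); return o+d*(z-o[2])/d[2]
def tri(obs):
    A=np.zeros((3,3));b=np.zeros(3)
    for c,p in obs:
        o,d=ray(c,p);m=np.eye(3)-np.outer(d,d);A+=m;b+=m@o
    X=np.linalg.solve(A,b); return X
def get(n):
    c=cap(n); c['n']=n; return c
def save(c,name,box=None,s=1):
    im=c['frame'][:,:,::-1]
    if box: im=im[box[1]:box[3],box[0]:box[2]]
    im=cv2.resize(im,None,fx=s,fy=s,interpolation=cv2.INTER_CUBIC); cv2.imwrite(f'pics/{name}.png',im)
E
python3 - <<'E'
from h import *
np.set_printoptions(precision=3,suppress=True)
ims=[]
cs={n:get(n) for n in('scene','top','wrist')}
for n,c in cs.items():
    print(n,c['fov_y'],c['cx'],c['cy'],c['cam_to_world'].tolist()); ims.append(c['frame'][:,:,::-1])
cv2.imwrite('pics/all.png',cv2.resize(np.vstack([np.hstack(ims[:2])]),(800,300)))
save(cs['top'],'top1',None,1.5); save(cs['scene'],'scene1',None,1.5)
for n in('scene','top'):
  for q in ['cradle','bar','bar_grip','hook','hook_grip','plate','tray','coupling1','discs','can','stockbox','catch']:
    try: print(n,q,[(round(m['conf'],2),np.round(m['xy']).tolist(),int(m['mask'].sum())) for m in r.masks_of(n,q)])
    except Exception as e: print(q,e)
print(r.observe())
E
```

```text
scene 57.2444161956653 254.13874819367567 192.24929226717768 [[-0.7259240906365598, -0.5824552020947862, 0.3657596918554662, 0.8791318640663567], [0.6876150890054251, -0.6031588550760973, 0.40420896194338995, 0.3558301491526116], [-0.014822415644731761, 0.5449269061956964, 0.8383525290105838, 1.0032169309621777], [0.0, 0.0, 0.0, 1.0]]
top 48.82815399296235 257.8103223779227 186.29692147191773 [[-0.00016831380606584123, 0.9966402914256154, -0.08190299858690554, 0.40009192532958915], [-0.9998683744465604, -0.0014964884149424027, -0.016155318134186605, -0.08240358456194176], [-0.01622360786186358, 0.08188949889630481, 0.9965093599753373, 1.4215378638012164], [0.0, 0.0, 0.0, 1.0]]
wrist 65.70646984690485 254.0854493251524 192.4722043731894 [[0.34690959570366353, -0.9094737996189648, -0.2291530934012497, 0.14947151098199948], [0.9378975340477095, 0.3360318877144184, 0.0862020073218036, 0.6110744081478008], [-0.0013957205825221727, -0.2448264247292879, 0.9695659202541764, 0.38490478636801756], [0.0, 0.0, 0.0, 1.0]]
scene cradle [(0.59, [324.0, 268.0], 6255)]
scene bar [(0.88, [328.0, 257.0
[... 1099 characters left out ...]
59)]
top can [(0.96, [112.0, 145.0], 519)]
top stockbox [(0.71, [414.0, 189.0], 2166)]
top catch [(0.85, [185.0, 200.0], 4853), (0.52, [181.0, 205.0], 485)]
{'clock': 1.35, 'q': array([-72.106,  23.914,  -0.589,  92.451,   0.269,  63.639,  -3.037]), 'qvel': array([ 0.048, -0.055, -0.089,  0.084,  0.028,  0.043,  0.002]), 'tau': array([  0.   , -85.103,   0.638, -42.627,  -0.049,   0.014,   0.   ]), 'eef_pos': array([0.217, 0.586, 0.303]), 'tool_rot': array([[-0.938,  0.346,  0.   ],
       [ 0.346,  0.938, -0.   ],
       [-0.   , -0.   , -1.   ]]), 'contact_force': array([ 0.09 , -0.774, -0.033]), 'moment': array([ 0.007,  0.002, -0.029]), 'gripper_force': 0.0, 'width': 0.09372517372458167}
```

View images.

View pics/top1.png

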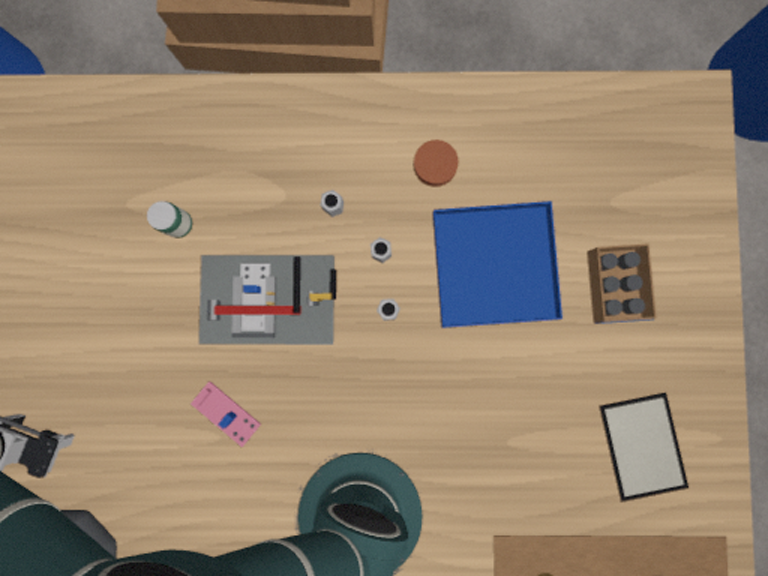

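View pics/scene1.png

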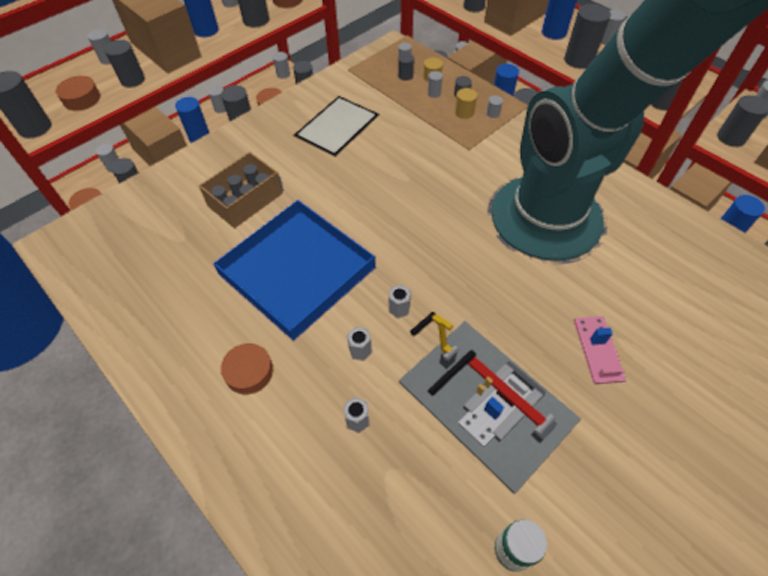

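Top view: cradle with grey base (corners about (201,255)-(335,344) in the 1.5x picture), red bar, yellow hook open at (320,297), grey plate in rails at (255,290). The pink look-alike is at (226,413) – not the one. Three couplings are at (332,203), (381,250), (388,309), the tray at (497,265), the can at (170,218), the discs at (436,162) and the stock box at (620,283).

```bash
cat > fit.py <<'E'
from h import *
from scipy.optimize import least_squares
np.set_printoptions(precision=4,suppress=True)
def load(n):
    c=dict(np.load(f'/tmp/{n}.npz')); c['n']=n; return c
E
python3 - <<'E'
from fit import *
top=get('top');sc=get('scene')
def big(cam,q,k=0):
    m=r.masks_of(cam,q)[k]; return m
for q,z in(('cradle',.012),('tray',.045)):
    m=big('top',q)['mask'].astype(np.uint8)
    cs,_=cv2.findContours(cv2.morphologyEx(m,cv2.MORPH_CLOSE,np.ones((5,5))),0,2)
    c=max(cs,key=cv2.contourArea); box=cv2.boxPoints(cv2.minAreaRect(c))
    W=np.array([atz(top,p,z) for p in box]); print(q,box.tolist(),'\n',W,W.mean(0), np.linalg.norm(np.diff(W,axis=0),axis=1))
a=[m for m in r.masks_of('top','coupling1')];b=[m for m in r.masks_of('scene','coupling1')]
for m in a:
  for n in b:
    X=tri([(top,m['xy']),(sc,n['xy'])]); e=[np.linalg.norm(proj(c,X)[0]-p['xy']) for c,p in((top,m),(sc,n))]
    if max(e)<6: print('coup',X,np.round(e,1),m['xy'],n['xy'])
for q,h in(('discs',.036),('can',.11),('stockbox',.075)):
    m=r.masks_of('top',q)[0]; print(q,atz(top,m['xy'],h))
save(top,'cr_top',(120,150,260,245),5)
E
```

```text
cradle [[131.99996948242188, 228.99998474121094], [131.99996948242188, 169.99998474121094], [222.99996948242188, 169.99998474121094], [222.99996948242188, 228.99998474121094]] 
 [[0.3738 0.3598 0.012 ]
 [0.5717 0.3646 0.012 ]
 [0.571  0.0574 0.012 ]
 [0.3738 0.0561 0.012 ]] [0.4726 0.2095 0.012 ] [0.198  0.3072 0.1972]
tray [[287.2058410644531, 138.67645263671875], [369.1823425292969, 132.37057495117188], [375.4235534667969, 213.50588989257812], [293.4470520019531, 219.811767578125]] 
 [[ 0.6704 -0.1569  0.045 ]
 [ 0.6905 -0.4261  0.045 ]
 [ 0.4244 -0.4405  0.045 ]
 [ 0.4041 -0.1756  0.045 ]] [ 0.5473 -0.2998  0.045 ] [0.27   0.2665 0.2657]
coup [ 0.6242 -0.0369 -0.2955] [0.8 0.9] [252.9, 166.7] [236.0, 276.8]
coup [ 0.5808 -0.0433  0.0214] [0. 0.] [252.9, 166.7] [240.2, 231.0]
coup [ 0.4527 -0.0614  0.0225] [2.5 2.6] [260.2, 203.4] [268.1, 203.0]
coup [0.6882 0.065  0.0372] [1.3 1.5] [219.3, 135.0] [236.0, 276.8]
coup [0.6451 0.0453 0.2366] [0.5 0.6] [219.3, 135.0] [240.2, 231.0]
discs [ 0.7801 -0.168   0.036 ]
can [0.6415 0.4005 0.11  ]
stockbox [ 0.4973 -0.5512  0.075 ]
```

View pics/cr_top.png

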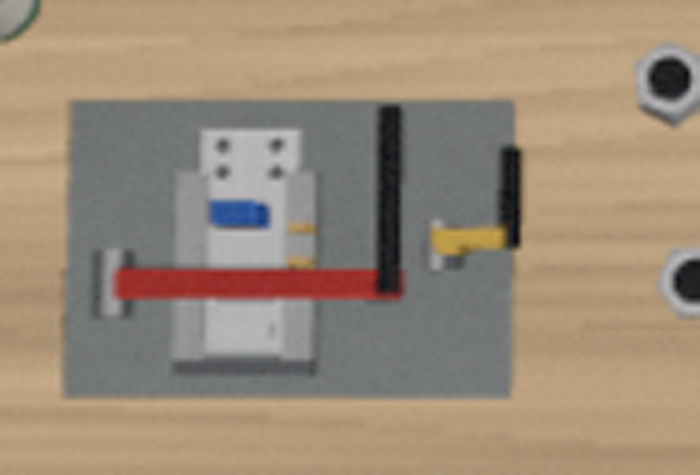

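The crop shows base corners at crop pixels (70,100), (514,101), (511,396), (64,398). The bar handle runs from (390,105) to (390,292), the hook handle from (511,147) to (511,245), and the blue lug is at (240,214). Next, a wrist view above the cradle.

```bash
python3 -m inch '[[0.7,-1,0.2,0.34,1],[0.7,-1,0.2,0.34,1],[0.7,-1,0.2,0.34,1],[0.7,-1,0.2,0.34,1],[0.7,-1,0.2,0.34,1],[0.7,-1,0.2,0.34,1],[0.7,-1,0.2,0.34,1],[0.7,-1,0.2,0.34,1]]' 
python3 -m inch '[[0.7,-1,0.2,0.1,1],[0.7,-1,0.2,0.1,1],[0.7,-1,0,0.1,1],[0.7,-1,0,0.1,1],[0.7,-1,0,0.2,1],[0.7,-1,0,0,1],[0.7,-1,0,0,1],[0.7,-1,0,0,1],[0,0,0,0,1],[0,0,0,0,1]]'
python3 - <<'E'
from fit import *
top=load('top')
C=np.array([(70,100),(514,101),(511,396),(64,398)])/5+[120,150]-.4
W=np.array([atz(top,p,.012) for p in C]);print(W,W.mean(0))
w=get('wrist');save(w,'w1',None,1.5)
print(r.observe()['eef_pos'],r.observe()['tool_rot'])
for q in ['bar_grip','hook_grip','plate','coupling1','tray']:
    print(q,[(round(m['conf'],2),np.round(m['xy']).tolist(),int(m['mask'].sum())) for m in r.masks_of('wrist',q)])
E
```

```text
clock: 2.47
eef_pos: [0.3571, 0.3849, 0.343]
tool_rot: [[-0.998, 0.067, 0.0], [0.067, 0.998, 0.0], [-0.0, 0.0, -1.0]]
contact_force: [1.3, -0.0, -0.2]
width: 0.0937
gripper_force: 0.0
clock: 3.3
eef_pos: [0.4971, 0.185, 0.3526]
tool_rot: [[-1.0, 0.009, 0.0], [0.009, 1.0, -0.0], [-0.0, -0.0, -1.0]]
contact_force: [-0.5, -0.1, 0.4]
width: 0.0937
gripper_force: 0.0
[[0.573  0.3592 0.012 ]
 [0.5717 0.0594 0.012 ]
 [0.3745 0.0601 0.012 ]
 [0.3731 0.3584 0.012 ]] [0.4731 0.2093 0.012 ]
[0.4965 0.1863 0.3526] [[-1.      0.0068 -0.0001]
 [ 0.0068  1.      0.    ]
 [ 0.0001  0.     -1.    ]]
bar_grip [(0.85, [246.0, 140.0], 3341)]
hook_grip [(0.93, [136.0, 171.0], 1407), (0.6, [26.0, 191.0], 6454), (0.33, [253.0, 150.0], 24838), (0.2, [108.0, 226.0], 1152)]
plate [(0.69, [350.0, 10.0], 1235)]
coupling1 [(0.96, [106.0, 225.0], 1143), (0.85, [92.0, 144.0], 1189), (0.63, [181.0, 274.0], 328)]
tray [(0.96, [28.0, 195.0], 6320)]
```

View pics/w1.png

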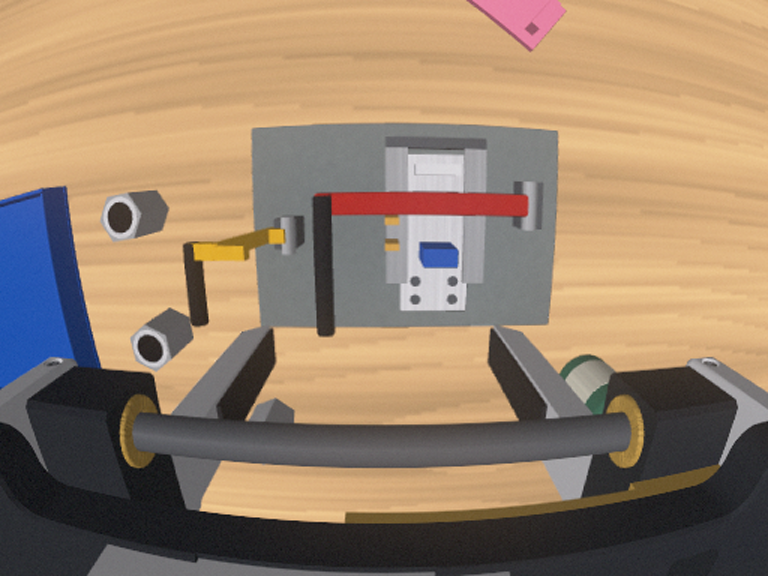

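The wrist view shows the bar handle from (321,195) to (325,333) in the 1.5x picture, the hook handle from (190,245) to (200,323), the lug at (438,255) and base corners at (252,128), (557,130), (548,325), (261,326).

```bash
python3 - <<'E'
from fit import *
top=load('top');w=load('wrist');sc=load('scene')
T=lambda u,v:np.array([u,v])/5+[120,150]-.4
V=lambda u,v:np.array([u,v])/1.5-.17
for n,a,b in[('bar+x',(390,107),(325,332)),('bar-x',(388,288),(321,198)),('hook+x',(510,149),(200,321)),('hook-x',(512,243),(190,247)),('pl c1',(201,129),(466,310)),('pl c2',(302,129),(401,310)),('railR',(175,372),(487,138)),('hookhinge',(437,243),(288,232))]:
    X=tri([(top,T(*a)),(w,V(*b))]);print(n,X,np.linalg.norm(proj(top,X)[0]-T(*a)),np.linalg.norm(proj(w,X)[0]-V(*b)))
C=[atz(w,V(*p),.012) for p in((557,325+3) if 0 else (548,325),(261,326),(252,128),(557,130))]
print(np.array(C),np.mean(C,0))
for q in['coupling1']:
  for m in r.masks_of('wrist',q)[:2]:
    print(atz(w,m['xy'],.03), atz(w,m['xy'],.06))
E
```

```text
bar+x [0.5612 0.1345 0.0591] 0.3896116665087845 0.9308826914626861
bar-x [0.4428 0.135  0.0607] 0.5613999085855773 1.4230295991255324
hook+x [0.5262 0.0489 0.1349] 0.3514032029694535 0.9503305620435155
hook-x [0.4691 0.0475 0.1365] 0.13489950402079123 0.3776322442656984
pl c1 [0.5521 0.2676 0.0221] 0.018811063592485525 0.041393211884672376
pl c2 [0.554  0.2032 0.0105] 0.3460047258979829 0.769760358635205
railR [0.3903 0.2736 0.0602] 0.53913575609559 1.3080494738124728
hookhinge [0.4721 0.1043 0.0537] 0.6144823282690209 1.5155679245736193
[[0.5733 0.3597 0.012 ]
 [0.5707 0.0606 0.012 ]
 [0.3718 0.0619 0.012 ]
 [0.3728 0.3592 0.012 ]] [0.4722 0.2104 0.012 ]
[ 0.5796 -0.0523  0.03  ] [ 0.5682 -0.0347  0.06  ]
[ 0.4504 -0.0594  0.03  ] [ 0.4486 -0.0413  0.06  ]
```

```bash
python3 -m inch '[[0.42,-0.96,0,0,-1],[0,-0.96,0,0,-1],[0,-0.96,0,0,-1],[0,-0.96,0,0,-1],[0,0,-0.97,0,-1],[0,0,-0.97,0,-1],[0,0,-0.97,0,-1],[0,0,-0.97,0,-1],[0,0,-0.97,0,-1],[0,0,-0.97,0,-1]]'
python3 -m inch '[[0,0,0,0,-1],[0,-0.4,0,0,-1],[0,-0.4,0,0,-1],[0,-0.2,0,0,-1],[0,-0.2,0,0,-1],[0,-0.1,0,0,-1],[0,0,0,0,-1]]'
```

```text
clock: 4.48
eef_pos: [0.5069, 0.0907, 0.2061]
tool_rot: [[-1.0, 0.005, 0.0], [0.005, 1.0, 0.0], [-0.0, 0.0, -1.0]]
contact_force: [0.4, 0.9, -0.2]
width: 0.0308
gripper_force: 0.0
clock: 5.07
eef_pos: [0.5073, 0.0571, 0.2078]
tool_rot: [[-1.0, 0.007, 0.001], [0.007, 1.0, 0.0], [-0.001, 0.0, -1.0]]
contact_force: [0.2, 0.5, -0.3]
width: 0.0004
gripper_force: 0.0
```

```bash
python3 -m inch '[[0.26,0.78,0.2,0,-0.2],[0.26,0.78,0.2,0,-0.2],[0.26,0.78,0.2,0,-0.2],[0.26,0.78,0.2,0,-0.2],[0,0,0,0,-0.2],[0,0,0,0,-0.2]]'
python3 - <<'E'
from fit import *
w=get('wrist');t=get('top')
a=cv2.resize(w['frame'],None,fx=1.2,fy=1.2);b=cv2.resize(t['frame'][150:245,170:260],(300,317))
o=np.zeros((461,915,3),np.uint8);o[:,:614]=a[:461,:614];o[:317,614:914]=b
cv2.imwrite('pics/w2.png',cv2.resize(o[:,:,::-1],(800,403)))
for c,n in((w,'wrist'),(t,'top')):
  print([(round(m['conf'],2),m['xy'],m['mask'].sum()) for m in r.masks_of(n,'hook_grip')])
E
```

```text
clock: 5.57
eef_pos: [0.5331, 0.1367, 0.2274]
tool_rot: [[-1.0, 0.004, 0.001], [0.004, 1.0, 0.0], [-0.001, 0.0, -1.0]]
contact_force: [0.5, -0.7, -0.1]
width: 0.0358
gripper_force: 0.0
[(0.63, [116.0, 146.5], np.int64(3501))]
[(0.69, [221.3, 193.0], np.int64(140)), (0.21, [204.7, 203.9], np.int64(1938))]
```

View pics/w2.png

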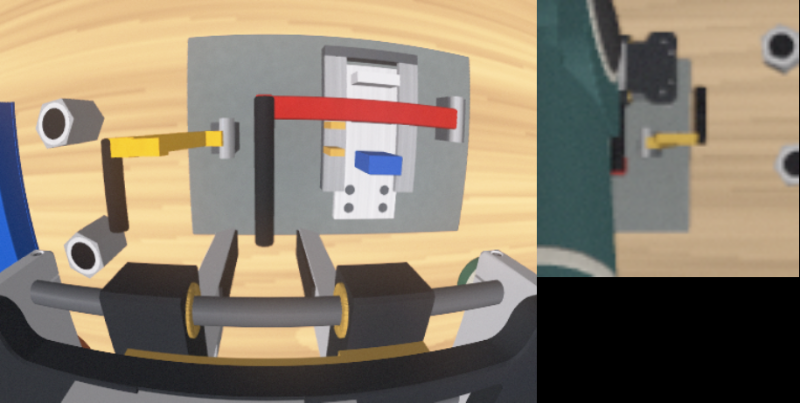

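The wrist view shows fingers straddling the bar handle (end at (264,243)). The hook handle is now at (115,190). Computing its pose.

```bash
python3 - <<'E'
from fit import *
w=load('wrist');t=load('top')
for a,b in[((226.3,181.2),(113.2,217)),((226.6,196.5),(102.5,137))]:
  X=tri([(t,a),(w,b)]);print(X,proj(t,X)-a,proj(w,X)-b, np.arctan2(X[2]-.06,X[1]-.105)-np.arctan2(40,85))
E
```

```text
[0.5242 0.0364 0.1256] [[-0.2138 -0.5333]] [[-0.967  -2.2911]] 1.9389731891336632
[0.4722 0.0346 0.1255] [[-0.0277  0.9943]] [[0.06   4.4804]] 1.9527669484127501
```

```bash
python3 -m inch '[[0,-0.07,-0.8,0,-0.2],[0,0,-0.8,0,-0.2],[0,0,-0.8,0,-0.2],[0,0,-0.7,0,-0.2],[0,0,-0.45,0,-0.2],[0,0,0,0,-0.2],[0,0,0,0,-1],[0,0,0,0,-1],[0,0,0,0,-1],[0,0,0,0,-1]]' 25
python3 -c "
import numpy as np
t=np.linspace(0,1.57,19);y=-185*np.cos(t)+18*np.sin(t);z=18*np.cos(t)+185*np.sin(t)
print(np.round(np.c_[np.diff(y),np.diff(z)]/25,2).tolist())"
```

```text
clock: 6.6
eef_pos: [0.5334, 0.1345, 0.1393]
tool_rot: [[-1.0, 0.006, 0.001], [0.006, 1.0, 0.001], [-0.001, 0.001, -1.0]]
contact_force: [1.0, 0.2, 2.8]
width: 0.0154
gripper_force: 25.0
[[0.09, 0.64], [0.15, 0.63], [0.2, 0.62], [0.25, 0.6], [0.3, 0.57], [0.35, 0.54], [0.4, 0.51], [0.44, 0.47], [0.48, 0.43], [0.52, 0.39], [0.55, 0.34], [0.58, 0.29], [0.6, 0.24], [0.62, 0.19], [0.63, 0.13], [0.64, 0.08], [0.65, 0.02], [0.65, -0.03]]
```

```bash
python3 -m inch '[[0,0.09,0.64,0,-1],[0,0.15,0.63,0,-1],[0,0.2,0.62,0,-1],[0,0.25,0.6,0,-1],[0,0.3,0.57,0,-1],[0,0.35,0.54,0,-1],[0,0.4,0.51,0,-1],[0,0.44,0.47,0,-1],[0,0.48,0.43,0,-1]]'
python3 -m inch '[[0,0.52,0.39,0,-1],[0,0.55,0.34,0,-1],[0,0.58,0.29,0,-1],[0,0.6,0.24,0,-1],[0,0.62,0.19,0,-1],[0,0.63,0.13,0,-1],[0,0.64,0.08,0,-1],[0,0.65,0.02,0,-1],[0,0.65,-0.03,0,-1],[0,0,0,0,-1]]'
```

```text
clock: 7.35
eef_pos: [0.5337, 0.1976, 0.2656]
tool_rot: [[-1.0, 0.009, 0.001], [0.009, 1.0, -0.003], [-0.001, -0.003, -1.0]]
contact_force: [-4.1, -21.5, 18.3]
width: 0.0155
gripper_force: 25.0
clock: 8.18
eef_pos: [0.5333, 0.3402, 0.3049]
tool_rot: [[-1.0, 0.003, 0.002], [0.003, 1.0, 0.001], [-0.002, 0.001, -1.0]]
contact_force: [5.0, 1.4, 6.1]
width: 0.0153
gripper_force: 25.0
```

```bash
python3 -m inch '[[0,0,0,0,-0.3],[0,0,0,0,-0.3],[0,0,0,0,-0.3],[0,0,0,0,-0.3],[0,0,0,0,-0.3],[0,0,0.8,0,-0.3],[0,0,0.8,0,-0.3],[0,0,0.8,0,-0.3]]'
python3 - <<'E'
from fit import *
s=r.observe();print(s['q'],s['eef_pos'],s['width'])
t=get('top');w=get('wrist');sc=get('scene')
a=cv2.resize(sc['frame'][190:384,220:420],(400,388)); b=cv2.resize(w['frame'],(512,384))
o=np.zeros((388,912,3),np.uint8);o[:,:400]=a;o[:384,400:]=b
cv2.imwrite('pics/w3.png',cv2.resize(o[:,:,::-1],(800,340)))
E
```

```text
clock: 8.85
eef_pos: [0.5329, 0.3363, 0.3655]
tool_rot: [[-1.0, 0.006, -0.001], [0.006, 1.0, -0.0], [0.001, -0.0, -1.0]]
contact_force: [-1.2, -0.3, 0.8]
width: 0.0326
gripper_force: 0.0
[-43.9383  21.9151  11.9471  87.6938  -4.6869  70.9257  58.3405] [0.5329 0.3363 0.3655] 0.0325718118680027
```

View pics/w3.png

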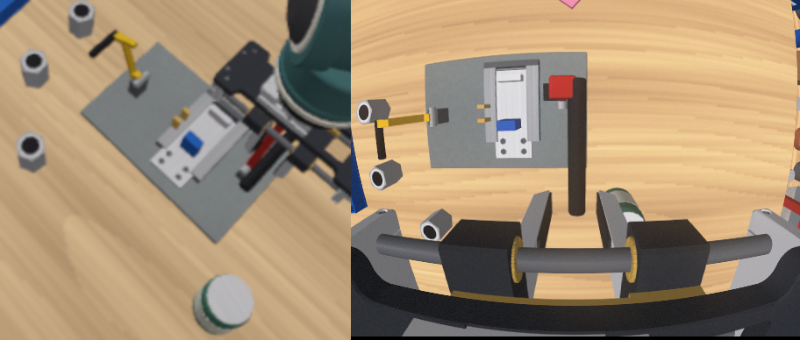

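The scene crop (left) shows the bar upright at (255,165). The wrist view shows the handle at (577,150) and lug at (508,125). I'll push the bar a bit further so it clears the gripper body and camera, then measure the lug.

```bash
python3 -m inch '[[0,0,-0.8,0,-0.3],[0,0,-0.8,0,-0.3],[0,0,-0.8,0,-0.3],[0,0.5,0,0,-0.3],[0,0.5,0,0,-0.3],[0,0.5,0,0,-0.3],[0,0.5,0,0,-0.3],[0,0,0,0,-0.3]]'
python3 -m inch '[[0,0,1,0,-0.3],[0,0,1,0,-0.3],[0,0,1,0,-0.3],[0,-1,0.2,-1,0],[0,-1,0.2,-1,0],[-0.2,-1,0,-1,0],[-0.2,-1,0,-1,0],[-0.2,-1,0,-1,0],[-0.2,-1,0,-1,0],[-0.2,-0.2,0,-1,0]]'
python3 -m inch '[[-0.2,0,0,-1,0],[-0.2,0,0,-1,0],[-0.2,0,0,-1,0],[0,0,0,-1,0],[0,0,0,-1,0],[0,0,0,-1,0],[0,0,0,-1,0],[0,0,0,-1,0]]'
python3 - <<'E'
from fit import *
def blue(c,box=None):
    f=cv2.cvtColor(c['frame'],cv2.COLOR_RGB2HSV);m=cv2.inRange(f,(105,120,60),(125,255,255))
    n,l,s,ce=cv2.connectedComponentsWithStats(m); return [(ce[i],s[i]) for i in range(1,n) if 20<s[i][4]<2500]
w=get('wrist');t=get('top');sc=get('scene')
print(r.observe()['eef_pos'],r.observe()['q'])
for c in(w,t,sc): print(c['n'],[(np.round(a,1).tolist(),b.tolist()) for a,b in blue(c)])
save(w,'w4',None,1.5)
E
```

```text
clock: 9.67
eef_pos: [0.5323, 0.3903, 0.3055]
tool_rot: [[-1.0, 0.003, 0.0], [0.003, 1.0, 0.002], [-0.0, 0.002, -1.0]]
contact_force: [-0.5, 0.6, -0.2]
width: 0.0323
gripper_force: 0.0
clock: 10.5
eef_pos: [0.5084, 0.2276, 0.3911]
tool_rot: [[-0.733, 0.68, 0.002], [0.68, 0.733, 0.0], [-0.001, 0.001, -1.0]]
contact_force: [0.5, -0.7, -0.5]
width: 0.0476
gripper_force: 0.0
clock: 11.17
eef_pos: [0.4931, 0.2318, 0.3907]
tool_rot: [[0.011, 1.0, 0.001], [1.0, -0.011, 0.001], [0.001, 0.001, -1.0]]
contact_force: [0.4, 0.7, 0.2]
width: 0.0466
gripper_force: 0.0
[0.4931 0.2318 0.3904] [-51.1529  12.1545  26.8026  98.3744  -5.7818  70.7865 -23.1462]
wrist [([76.3, 140.0], [69, 132, 15, 17, 130]), ([253.5, 167.3], [249, 155, 10, 24, 223])]
top [([498.7, 50.3], [473, 4, 39, 90, 2017]), ([10.7, 37.4], [0, 18, 29, 31, 558]), ([167.7, 192.1], [163, 190, 11, 5, 51])]
scene [([3.2, 1.0], [0, 0, 10, 4, 24]), ([134.1, 11.0], [123, 0, 22, 24, 383]), ([371.7, 11.7], [362, 0, 23, 26, 421]), ([337.4, 51.3], [330, 43, 16, 20, 232]), ([127.4, 78.1], [117, 65, 22, 29, 384]), ([495.7, 140.9], [481, 130, 29, 24, 416]), ([14.8, 207.6], [0, 156, 42, 91, 2261]), ([400.3, 223.5], [394, 219, 14, 10, 106]), ([328.8, 271.6], [323, 265, 13, 14, 103])]
```

View pics/w4.png

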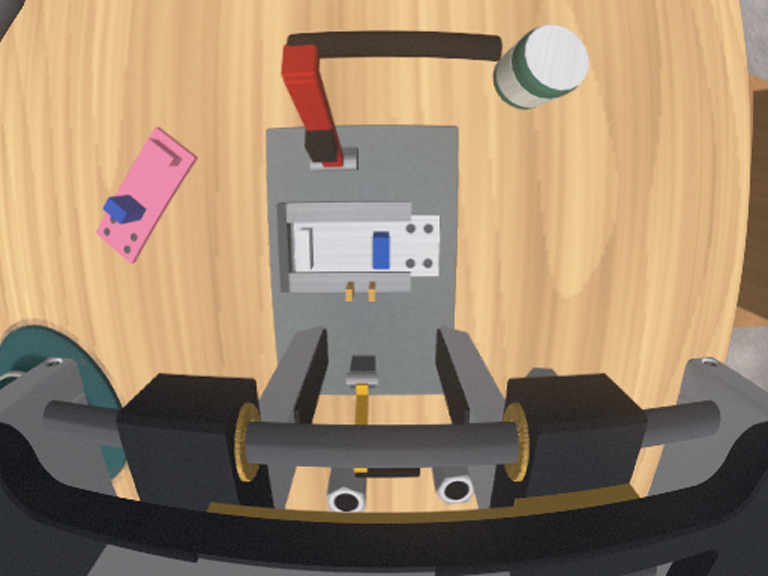

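The wrist view shows the lug of the grey plate at (381,250), clear of the bar (tilted back at (310,100)), with the gripper lined up in x. The pink look-alike with its own lug at (125,208) is off the cradle and stays untouched.

```bash
python3 - <<'E'
from fit import *
w=load('wrist');sc=load('scene');t=load('top')
for o in([(w,(253.5,167.3)),(sc,(328.8,271.6))],[(w,(253.5,167.3)),(t,(167.7,192.1))]):
  X=tri(o);print(X,[proj(c,X)-p for c,p in o])
print(atz(w,(253.5,167.3),.06))
E
```

```text
[0.492  0.2332 0.0425] [array([[ 0.0418, -0.5337]]), array([[-0.1876, -0.2218]])]
[0.4931 0.2337 0.0512] [array([[0.7621, 0.1306]]), array([[-0.0644,  0.3355]])]
[0.492  0.2353 0.06  ]
```

```bash
python3 -m inch '[[0,0.1,-1,0,0],[0,0,-1,0,0],[0,0,-1,0,0],[0,0,-1,0,0],[0,0,-1,0,0],[0,0,-1,0,0],[0,0,-1,0,0],[0,0,-1,0,0],[0,0,-1,0,0],[0,0,-0.7,0,0]]'
python3 -m inch '[[0,0,-0.7,0,0],[0,0,0,0,0],[0,0,0,0,0],[0,0,0,0,-1],[0,0,0,0,-1],[0,0,0,0,-1],[0,0,0,0,-1],[0,0,0,0,-1]]' 40
```

```text
clock: 12.15
eef_pos: [0.4926, 0.234, 0.1456]
tool_rot: [[0.001, 1.0, -0.001], [1.0, -0.001, -0.0], [-0.0, -0.001, -1.0]]
contact_force: [0.5, 0.3, 0.5]
width: 0.0471
gripper_force: 0.0
clock: 12.82
eef_pos: [0.4932, 0.2342, 0.1304]
tool_rot: [[0.006, 1.0, 0.001], [1.0, -0.006, 0.0], [0.0, 0.001, -1.0]]
contact_force: [-0.9, 0.7, 0.9]
width: 0.0175
gripper_force: 0.0
```

```bash
python3 -m inch '[[0,0,0,0,-1],[0,0,0,0,-1],[0.4,0,0,0,-1],[0.5,0,0,0,-1],[0.5,0,0,0,-1],[0.5,0,0,0,-1],[0.5,0,0,0,-1],[0.5,0,0,0,-1]]'
python3 -m inch '[[0.5,0,0,0,-1],[0.5,0,0,0,-1],[0.5,0,0,0,-1],[0.5,0,0,0,-1],[0.3,0,0,0,-1],[0.2,0,0,0,-1],[0,0,0,0,-1],[0,0,0,0,-1]]'
```

```text
clock: 13.48
eef_pos: [0.5648, 0.2346, 0.1303]
tool_rot: [[0.005, 1.0, -0.003], [1.0, -0.005, 0.001], [0.0, -0.003, -1.0]]
contact_force: [-14.2, 0.4, 17.3]
width: 0.0158
gripper_force: 40.0
clock: 14.15
eef_pos: [0.628, 0.2341, 0.1302]
tool_rot: [[0.006, 1.0, -0.001], [1.0, -0.006, 0.0], [0.0, -0.001, -1.0]]
contact_force: [-2.3, 0.1, 7.5]
width: 0.0159
gripper_force: 40.0
```

```bash
python3 -m inch '[[0,0,0.3,0,-1],[0,0,0.6,0,-1],[0,0,0.8,0,-1],[0,0,0.8,0,-1],[0,0,0.8,0,-1],[0,0,0.3,0,-1],[0,0,0,0,-1]]'
python3 -m inch '[[0,-0.5,0,0,-1],[0,-0.8,0,0,-1],[0,-1,0,0,-1],[0,-1,0,0,-1],[0,-1,0,0,-1],[0,-1,0,0,-1],[0,-1,0,0,-1],[0,-1,0,0,-1],[0,-1,0,0,-1],[0,-1,0,0,-1]]'
python3 -m inch '[[-0.3,-1,0,0.1,-1],[-0.3,-1,0,0.1,-1],[-0.3,-1,0,0.1,-1],[-0.3,-1,0,0.1,-1],[-0.3,-1,0,0.1,-1],[-0.3,-1,0,0.1,-1],[-0.3,-1,0,0,-1],[-0.3,-0.8,0,0,-1],[0,-0.6,0,0,-1],[0,-0.3,0,0,-1]]'
python3 - <<'E'
from fit import *
t=get('top');save(t,'t5',(200,100,400,240),3.5)
w=get('wrist')
E
```

```text
clock: 14.73
eef_pos: [0.6287, 0.2342, 0.2225]
tool_rot: [[0.006, 1.0, 0.003], [1.0, -0.006, 0.001], [0.001, 0.003, -1.0]]
contact_force: [0.2, 0.3, -3.7]
width: 0.0159
gripper_force: 40.0
clock: 15.57
eef_pos: [0.6271, -0.0004, 0.2186]
tool_rot: [[0.007, 1.0, -0.002], [1.0, -0.007, -0.0], [-0.0, -0.002, -1.0]]
contact_force: [0.9, 0.2, -4.7]
width: 0.0158
gripper_force: 40.0
clock: 16.4
eef_pos: [0.5664, -0.2187, 0.2189]
tool_rot: [[-0.054, 0.999, -0.002], [0.999, 0.054, -0.001], [-0.0, -0.002, -1.0]]
contact_force: [0.3, -0.3, -4.3]
width: 0.0158
gripper_force: 40.0
```

View pics/t5.png

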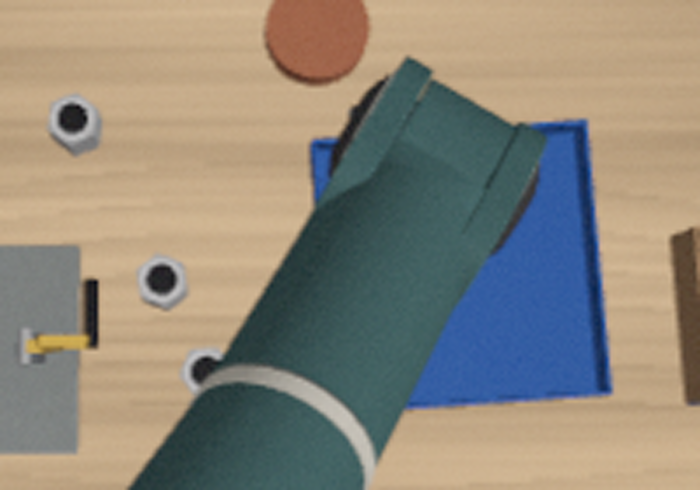

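The plate is carried by the arm and the tray is unobstructed (crop corners (312,145), (585,122), (610,393)). Continuing over the tray and lowering.

```bash
python3 -m inch '[[0,-0.7,0,0,-1],[0,-1,0,0,-1],[0,-1,0,0,-1],[0,-1,0,0,-1],[0,-1,0,0,-1],[0,-1,0,0,-1],[0,-0.5,0,0,-1],[0,0,0,0,-1]]'
python3 -m inch '[[0,0,-0.7,0,-1],[0,0,-0.8,0,-1],[0,0,-0.8,0,-1],[0,0,-0.6,0,-1],[0,0,-0.4,0,-1],[0,0,-0.2,0,-1],[0,0,0,0,-1]]'
```

```text
clock: 17.17
eef_pos: [0.5674, -0.3728, 0.2192]
tool_rot: [[-0.055, 0.999, -0.001], [0.999, 0.055, -0.001], [-0.001, -0.001, -1.0]]
contact_force: [-0.3, -0.7, -3.4]
width: 0.0155
gripper_force: 40.0
clock: 17.75
eef_pos: [0.568, -0.3703, 0.1315]
tool_rot: [[-0.057, 0.998, -0.001], [0.998, 0.057, 0.001], [0.001, -0.001, -1.0]]
contact_force: [0.1, 0.6, -4.1]
width: 0.0157
gripper_force: 40.0
```

```bash
python3 -m inch '[[0,0,-0.15,0,-1],[0,0,-0.1,0,-1],[0,0,-0.1,0,-1],[0,0,0,0,-1]]'
python3 -m inch '[[0,0,-0.06,0,-1],[0,0,-0.06,0,-1],[0,0,0,0,-1]]'
```

```text
clock: 18.08
eef_pos: [0.568, -0.3709, 0.1236]
tool_rot: [[-0.057, 0.998, 0.0], [0.998, 0.057, -0.0], [-0.0, 0.0, -1.0]]
contact_force: [0.4, -0.3, -3.7]
width: 0.0156
gripper_force: 40.0
clock: 18.33
eef_pos: [0.5681, -0.3712, 0.1233]
tool_rot: [[-0.057, 0.998, 0.001], [0.998, 0.057, 0.0], [0.0, 0.001, -1.0]]
contact_force: [-13.5, 10.7, 33.8]
width: 0.0155
gripper_force: 40.0
```

```bash
python3 -m inch '[[0,0,0.05,0,-0.2],[0,0,0,0,-0.2],[0,0,0,0,-0.2],[0,0,0,0,-0.2],[0,0,0.5,0,-0.2],[0,0,0.8,0,-0.2],[0,0,1,0,-0.2],[0,0,1,0,-0.2],[0,0.3,1,0,-0.2],[0,0.5,1,0,-0.2]]'
python3 -m inch '[[0,1,1,0,0],[0,1,1,0,0],[0,1,1,0,0],[0,1,1,0,0],[0,1,1,0,0],[0,1,0,0,0],[0,1,0,0,0],[0,1,0,0,0],[0,0,0,0,0],[0,0,0,0,0]]'
python3 - <<'E'
from fit import *
w=get('wrist');t=get('top');save(w,'w6',None,1.5)
print(r.observe()['eef_pos'])
for n in('wrist','top'):
  for q in('plate','coupling1','tray'): print(n,q,[(round(m['conf'],2),m['xy'],m['mask'].sum()) for m in r.masks_of(n,q)])
E
```

```text
clock: 19.17
eef_pos: [0.5674, -0.352, 0.2565]
tool_rot: [[-0.055, 0.998, 0.0], [0.998, 0.055, -0.001], [-0.001, 0.0, -1.0]]
contact_force: [0.4, -0.5, 0.6]
width: 0.0377
gripper_force: 0.0
clock: 20.0
eef_pos: [0.5681, -0.1499, 0.3803]
tool_rot: [[-0.059, 0.998, 0.001], [0.998, 0.059, 0.0], [0.0, 0.001, -1.0]]
contact_force: [0.8, 0.7, -0.6]
width: 0.0473
gripper_force: 0.0
[ 0.5678 -0.1519  0.38  ]
wrist plate [(0.87, [246.6, 276.0], np.int64(719))]
wrist coupling1 [(0.85, [232.3, 76.7], np.int64(1006)), (0.82, [345.0, 33.0], np.int64(1163)), (0.75, [176.4, 105.7], np.int64(1099))]
wrist tray [(0.62, [241.0, 219.5], np.int64(14637))]
top plate [(0.91, [354.7, 175.0], np.int64(903)), (0.81, [148.9, 276.0], np.int64(926))]
top coupling1 [(0.66, [173.7, 196.8], np.int64(5952)), (0.57, [222.5, 138.0], np.int64(167)), (0.57, [245.9, 181.0], np.int64(177)), (0.3, [224.9, 197.4], np.int64(154))]
top tray [(0.78, [336.0, 183.8], np.int64(3312))]
```

View pics/w6.png

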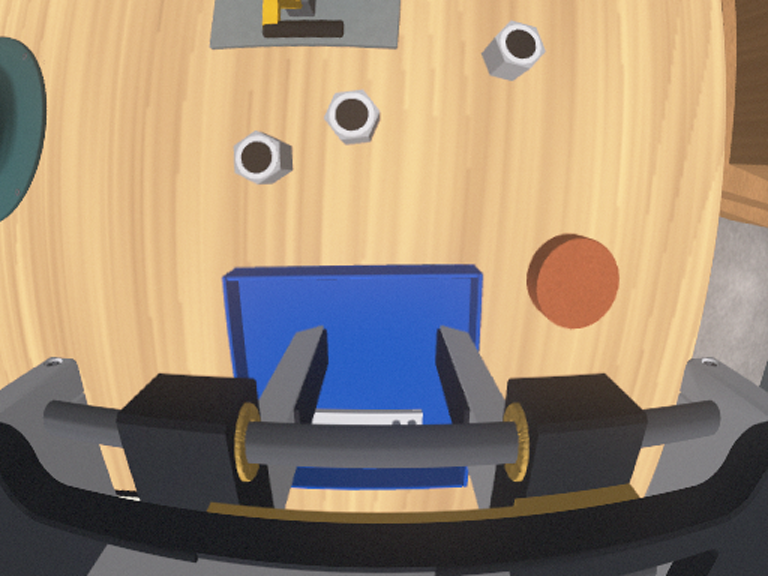

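The wrist view shows the plate in the tray at (400,418). Couplings are at (256,157), (351,114) and (521,41); the middle one has been knocked aside since the first picture. Next, positions and hex yaw.

```bash
python3 - <<'E'
from fit import *
w=load('wrist')
V=lambda u,v:np.array([u,v])/1.5-.17
tiles=[]
g=np.linspace(-.04,.04,240)
for p in[(256,157),(351,114),(521,41)]:
    X=atz(w,V(*p),.06);print(X)
    # rectify the z=.06 plane: image right=+x, up=+y
    xx,yy=np.meshgrid(X[0]+g,X[1]-g); P=np.c_[xx.ravel(),yy.ravel(),np.full(xx.size,.06)]
    uv=proj(w,P).reshape(240,240,2).astype(np.float32)
    tiles.append(cv2.remap(w['frame'],uv[...,0],uv[...,1],cv2.INTER_CUBIC))
cv2.imwrite('pics/hex.png',np.hstack(tiles)[:,:,::-1])
C=[atz(w,V(*p),.045) for p in((224,276),(482,268))];print('tray +y corners',C)
print('plate edge',[atz(w,V(*p),.015) for p in((422,410),(320,412))])
E
```

```text
[ 0.4476 -0.0628  0.06  ]
[ 0.533  -0.0214  0.06  ]
[0.6854 0.065  0.06  ]
tray +y corners [array([ 0.4115, -0.18  ,  0.045 ]), array([ 0.6661, -0.1575,  0.045 ])]
plate edge [array([ 0.6249, -0.3319,  0.015 ]), array([ 0.508, -0.342,  0.015])]
```

View pics/hex.png

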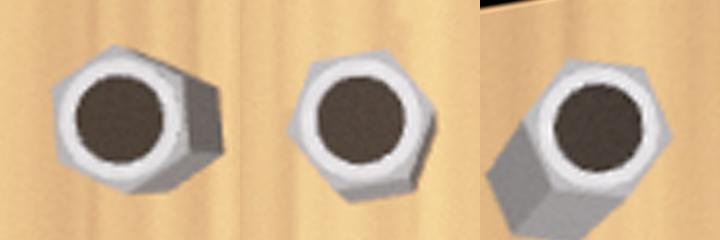

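Rectified hex tops: A has flats near 4° (already aligned with the jaws), B near -22°/38°, C near 22°. A goes first; B waits until the hook is closed and out of the way.

```bash
python3 -m inch '[[-0.95,0.72,-0.5,0,0.5],[-0.95,0.72,-0.5,0,0.5],[-0.95,0.72,-0.5,0,0.5],[-0.95,0.72,-0.5,0,0.5],[-0.97,0.72,-0.5,0,0.5],[0,0,-1,0,0.5],[0,0,-1,0,0.5],[0,0,-0.9,0,0.5],[0,0,0,0,0.5]]'
python3 - <<'E'
from fit import *
w=get('wrist');save(w,'w7',(60,60,460,340),2); print(r.observe()['eef_pos'])
E
```

```text
clock: 21.15
eef_pos: [0.4473, -0.061, 0.2414]
tool_rot: [[-0.057, 0.998, -0.005], [0.998, 0.057, -0.0], [-0.0, -0.005, -1.0]]
contact_force: [-0.9, -0.4, -1.0]
width: 0.0704
gripper_force: 0.0
[ 0.4481 -0.0612  0.2434]
```

View pics/w7.png

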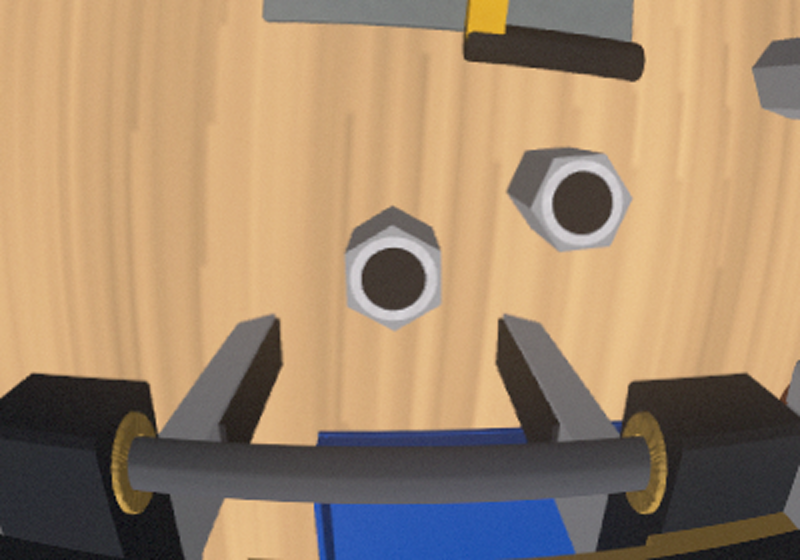

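Coupling A sits centred between the fingers at crop (393,278), flats square to them. I'll triangulate it from the two wrist places.

```bash
python3 - <<'E'
from fit import *
w=load('wrist'); p=np.array([393,278])/2+[60,60]-.25
q=np.array([582,202])/2+[60,60]-.25
print(atz(w,p,.06),atz(w,q,.06))
# first wrist place: TCP moved by pure translation; rebuild its pose
w0=dict(w);M=w['cam_to_world'].copy();M[:3,3]+=np.array([.5678,-.1519,.380])-r.observe()['eef_pos'];w0['cam_to_world']=M
print(tri([(w,p),(w0,np.array([256,157])/1.5-.17)]),tri([(w,q),(w0,np.array([351,114])/1.5-.17)]))
E
```

```text
[ 0.4478 -0.0625  0.06  ] [ 0.5332 -0.0213  0.06  ]
[ 0.4467 -0.0635  0.0603] [ 0.5317 -0.0225  0.0618]
```

```bash
python3 -m inch '[[0,-0.05,-1,0,0.5],[0,0,-1,0,0.5],[0,0,-1,0,0.5],[0,0,-1,0,0.5],[0,0,-0.8,0,0.5],[0,0,-0.4,0,0.5],[0,0,0,0,-1],[0,0,0,0,-1],[0,0,0,0,-1],[0,0,0,0,-1]]' 40
python3 -m inch '[[0,0,0,0,-1],[0,0,0.4,0,-1],[0,0,0.8,0,-1],[0,0,1,0,-1],[0,0,1,0,-1],[0,0,0.4,0,-1],[0,0,0,0,-1]]'
```

```text
clock: 22.03
eef_pos: [0.4495, -0.0622, 0.1157]
tool_rot: [[-0.057, 0.998, 0.002], [0.998, 0.057, 0.0], [0.0, 0.002, -1.0]]
contact_force: [1.0, -0.8, 0.5]
width: 0.047
gripper_force: 0.0
clock: 22.62
eef_pos: [0.4497, -0.0621, 0.2067]
tool_rot: [[-0.057, 0.998, 0.004], [0.998, 0.057, 0.001], [0.0, 0.004, -1.0]]
contact_force: [0.2, -0.4, -3.7]
width: 0.0433
gripper_force: 39.9
```

```bash
python3 -m inch '[[0.1,-0.6,0,0,-1],[0.1,-1,0,0,-1],[0.1,-1,0,0,-1],[0.1,-1,0,0,-1],[0.1,-1,0,0,-1],[0.1,-1,0,0,-1],[0.1,-1,0,0,-1],[0.1,-0.8,0,0,-1],[0.05,-0.48,0,0,-1],[0,0,0,0,-1]]'
python3 -m inch '[[0,0,-0.8,0,-1],[0,0,-0.8,0,-1],[0,0,-0.8,0,-1],[0,0,-0.6,0,-1],[0,0,-0.2,0,-1],[0,0,-0.2,0,-1],[0,0,0,0,-1]]'
```

```text
clock: 23.45
eef_pos: [0.4694, -0.2613, 0.2033]
tool_rot: [[-0.054, 0.999, -0.001], [0.999, 0.054, -0.001], [-0.001, -0.001, -1.0]]
contact_force: [-0.6, 0.0, -4.5]
width: 0.044
gripper_force: 39.9
clock: 24.03
eef_pos: [0.4699, -0.2588, 0.1195]
tool_rot: [[-0.057, 0.998, -0.001], [0.998, 0.057, 0.0], [0.001, -0.001, -1.0]]
contact_force: [0.5, -0.8, -3.7]
width: 0.0441
gripper_force: 40.0
```

```bash
python3 -m inch '[[0,0,-0.08,0,-1],[0,0,0,0,0.25],[0,0,0,0,0.25],[0,0,0,0,0.25],[0,0,0,0,0.25],[0,0,0.6,0,0.25],[0,0,1,0,0.25],[0,0,1,0,0.25],[0,0,1,0,0.25],[0,0.3,1,0,0.25]]'
python3 -m inch '[[0,1,1,0,0.1],[0,1,1,0.7,0.1],[0,1,1,0.7,0],[0.1,1,1,0.7,0],[0.1,1,1,0.7,0],[0.1,1,0.3,0.7,0],[0.1,1,0,0.7,0],[0.1,1,0,0.7,0],[0.1,1,0,0.7,0],[0.1,1,0,0.7,0]]'
python3 -m inch '[[0.1,1,0,0.7,0],[0.1,1,0,0.7,0],[0.1,1,0,0.7,0],[0.1,1,0,0.7,0],[0.1,1,0,0.7,0],[0.1,1,0,0.7,0],[0.1,1,0,0.7,0],[0.1,1,0,0.7,0],[0.1,1,0,0.7,0],[0.1,1,0,0.7,0]]'
python3 -m inch '[[0.1,1,0,0.7,0],[0.1,1,0,0.1,0],[0.1,1,0,0,0],[0.1,0.8,0,0,0],[0.1,0.6,0,0,0],[0,0,0,0,0],[0,0,0,0,0]]'
python3 - <<'E'
from fit import *
w=get('wrist');t=get('top')
w_=cv2.resize(w['frame'],(512,384));b=cv2.resize(t['frame'][100:260,120:400],(490,280))
o=np.zeros((384,1002,3),np.uint8);o[:,:512]=w_;o[:280,512:]=b;cv2.imwrite('pics/w8.png',cv2.resize(o[:,:,::-1],(800,307)))
E
```

```text
clock: 24.87
eef_pos: [0.4697, -0.2525, 0.2337]
tool_rot: [[-0.055, 0.998, -0.0], [0.998, 0.055, -0.001], [-0.001, -0.0, -1.0]]
contact_force: [-0.4, 0.5, -0.3]
width: 0.0588
gripper_force: 0.0
clock: 25.7
eef_pos: [0.4873, -0.0004, 0.3651]
tool_rot: [[-0.659, 0.752, 0.0], [0.752, 0.659, 0.0], [-0.0, 0.0, -1.0]]
contact_force: [-0.2, 0.1, 0.1]
width: 0.0472
gripper_force: 0.0
clock: 26.53
eef_pos: [0.5124, 0.2504, 0.3648]
tool_rot: [[-0.993, 0.115, -0.0], [0.115, 0.993, 0.0], [0.0, 0.0, -1.0]]
contact_force: [-0.0, -0.3, 0.2]
width: 0.0469
gripper_force: 0.0
clock: 27.12
eef_pos: [0.5247, 0.3593, 0.3643]
tool_rot: [[-0.999, 0.035, -0.001], [0.035, 0.999, -0.0], [0.001, -0.0, -1.0]]
contact_force: [-0.9, -0.3, -0.3]
width: 0.0467
gripper_force: 0.0
```

View pics/w8.png

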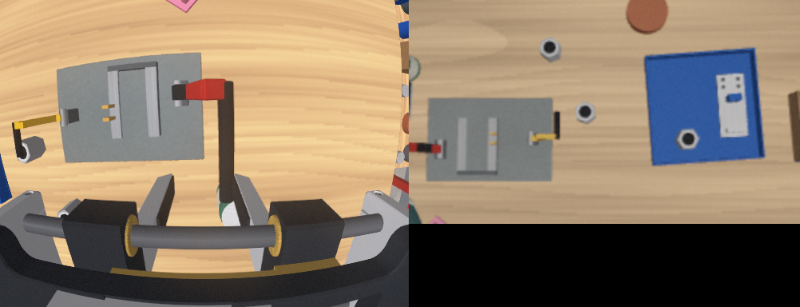

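Left: the bar handle hangs at (227,140) between the fingers. Right: plate (732,105) and coupling A (688,138) lie in the tray. Lowering onto the handle.

```bash
python3 -m inch '[[0.32,0.9,0,0.33,0],[0,0,-0.7,0,0],[0,0,-0.8,0,0],[0,0,-0.8,0,0],[0,0,-0.45,0,0],[0,0,0,0,0],[0,0,0,0,-1],[0,0,0,0,-1],[0,0,0,0,-1],[0,0,0,0,-1]]' 25
python3 -m inch '[[0,0,0,0,-1],[0,0,0,0,-1]]'
python3 -c "
import numpy as np
t=np.linspace(1.81,-0.01,23);y=-185*np.cos(t)+18*np.sin(t);z=18*np.cos(t)+185*np.sin(t)
print(320+y[0],120+z[0],np.round(np.c_[0*t[1:],np.diff(y)/25,np.diff(z)/25],2).tolist())"
```

```text
clock: 28.05
eef_pos: [0.5333, 0.3809, 0.2972]
tool_rot: [[-1.0, 0.003, 0.001], [0.003, 1.0, 0.001], [-0.001, 0.001, -1.0]]
contact_force: [-0.3, 0.4, -0.1]
width: 0.0235
gripper_force: 0.0
clock: 28.22
eef_pos: [0.5332, 0.3811, 0.2969]
tool_rot: [[-1.0, 0.003, 0.001], [0.003, 1.0, 0.001], [-0.001, 0.001, -1.0]]
contact_force: [-1.4, 1.1, 4.5]
width: 0.0155
gripper_force: 25.0
381.31935921146646 295.46776395080417 [[0.0, -0.59, 0.18], [0.0, -0.6, 0.13], [0.0, -0.61, 0.08], [0.0, -0.61, 0.03], [0.0, -0.61, -0.02], [0.0, -0.61, -0.07], [0.0, -0.6, -0.12], [0.0, -0.59, -0.17], [0.0, -0.57, -0.22], [0.0, -0.55, -0.27], [0.0, -0.53, -0.31], [0.0, -0.5, -0.35], [0.0, -0.47, -0.4], [0.0, -0.44, -0.43], [0.0, -0.4, -0.47], [0.0, -0.36, -0.5], [0.0, -0.32, -0.53], [0.0, -0.27, -0.55], [0.0, -0.23, -0.57], [0.0, -0.18, -0.59], [0.0, -0.13, -0.6], [-0.0, -0.08, -0.61]]
```

```bash
python3 -m inch '[[0,-0.59,0.18,0,-1],[0,-0.6,0.13,0,-1],[0,-0.61,0.08,0,-1],[0,-0.61,0.03,0,-1],[0,-0.61,-0.02,0,-1],[0,-0.61,-0.07,0,-1],[0,-0.6,-0.12,0,-1],[0,-0.59,-0.17,0,-1],[0,-0.57,-0.22,0,-1]]'
python3 -m inch '[[0,-0.55,-0.27,0,-1],[0,-0.53,-0.31,0,-1],[0,-0.5,-0.35,0,-1],[0,-0.47,-0.4,0,-1],[0,-0.44,-0.43,0,-1],[0,-0.4,-0.47,0,-1],[0,-0.36,-0.5,0,-1]]'
python3 -m inch '[[0,-0.32,-0.53,0,-1],[0,-0.27,-0.55,0,-1],[0,-0.23,-0.57,0,-1],[0,-0.18,-0.59,0,-1],[0,-0.13,-0.6,0,-1],[0,-0.08,-0.61,0,-1],[0,0,0,0,-1],[0,0,0,0,-1],[0,0,0,0,-1]]'
```

```text
clock: 28.97
eef_pos: [0.5329, 0.2443, 0.2911]
tool_rot: [[-1.0, 0.003, -0.0], [0.003, 1.0, -0.0], [0.0, -0.0, -1.0]]
contact_force: [-2.2, 2.2, 3.3]
width: 0.0152
gripper_force: 25.0
clock: 29.55
eef_pos: [0.5329, 0.1636, 0.2221]
tool_rot: [[-1.0, 0.003, -0.0], [0.003, 1.0, -0.0], [0.0, -0.0, -1.0]]
contact_force: [-0.2, 2.4, 0.2]
width: 0.0153
gripper_force: 25.0
clock: 30.3
eef_pos: [0.5333, 0.1346, 0.1361]
tool_rot: [[-1.0, 0.002, 0.001], [0.002, 1.0, 0.0], [-0.001, 0.0, -1.0]]
contact_force: [3.1, 6.3, -4.4]
width: 0.0151
gripper_force: 25.0
```

```bash
python3 -m inch '[[0,0,-0.1,0,-1],[0,0,-0.1,0,-1],[0,0,0,0,-1]]'
```

```text
clock: 30.55
eef_pos: [0.5338, 0.1344, 0.1324]
tool_rot: [[-1.0, 0.003, 0.002], [0.003, 1.0, 0.0], [-0.002, 0.0, -1.0]]
contact_force: [-1.1, 3.1, 15.0]
width: 0.0151
gripper_force: 25.0
```

```bash
python3 -m inch '[[0,0,0,0,-0.2],[0,0,0,0,-0.2],[0,0,0,0,-0.2],[0,0,0,0,-0.2],[0,0,1,0,-0.2],[0,0,1,0,-0.2],[0,0,1,0,-0.2],[0,0,1,0,-0.2],[0,0,1,0,-0.2],[0,0,1,0,-0.2]]'
python3 -m inch '[[-0.27,-1,0,0,-0.1],[-0.27,-1,0,0,-0.1],[-0.27,-1,0,0,-0.1],[-0.27,-1,0,0,-0.1],[0,0,0,0,-0.1],[0,0,0,0,-0.1]]'
python3 - <<'E'
from fit import *
w=get('wrist');t=get('top')
w_=cv2.resize(w['frame'],(512,384));b=cv2.resize(t['frame'][140:250,120:270],(450,330))
o=np.zeros((384,962,3),np.uint8);o[:,:512]=w_;o[:330,512:]=b;cv2.imwrite('pics/w9.png',cv2.resize(o[:,:,::-1],(800,319)))
E
```

```text
clock: 31.38
eef_pos: [0.5328, 0.1342, 0.2831]
tool_rot: [[-1.0, 0.003, -0.0], [0.003, 1.0, -0.0], [0.0, -0.0, -1.0]]
contact_force: [-0.2, 0.2, -0.3]
width: 0.038
gripper_force: 0.0
clock: 31.88
eef_pos: [0.5058, 0.0334, 0.2821]
tool_rot: [[-1.0, 0.005, 0.0], [0.005, 1.0, -0.0], [-0.0, -0.0, -1.0]]
contact_force: [0.5, 0.4, -0.2]
width: 0.0417
gripper_force: 0.0
```

View pics/w9.png

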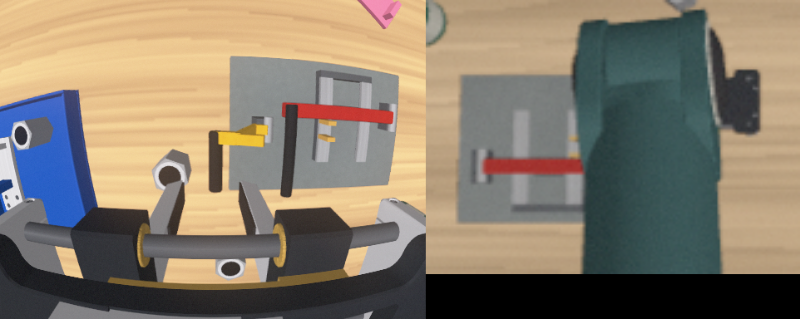

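Left: the hook handle at (216,160) lies between the fingers, and the bar is down across the rails at (340,112).

```bash
python3 -m inch '[[0,0.08,-0.8,0,-0.1],[0,0,-0.8,0,-0.1],[0,0,-0.8,0,-0.1],[0,0,-0.5,0,-0.1],[0,0,-0.24,0,-0.1],[0,0,0,0,-1],[0,0,0,0,-1],[0,0,0,0,-1],[0,0,0,0,-1],[0,0,0,0,-1]]' 20
python3 -c "
import numpy as np
t=np.linspace(1.945,-0.02,19)+np.arctan2(40,85);y=93.9*np.cos(t);z=93.9*np.sin(t)
print(105+y[0],138+z[0],np.round(np.c_[0*t[1:],np.diff(y)/25,np.diff(z)/25],2).tolist())"
```

```text
clock: 32.82
eef_pos: [0.5063, 0.0367, 0.2043]
tool_rot: [[-1.0, 0.003, 0.001], [0.003, 1.0, 0.0], [-0.001, 0.0, -1.0]]
contact_force: [1.2, 0.1, 1.3]
width: 0.0137
gripper_force: 20.0
36.728021374861555 202.46818544529265 [[0.0, 0.3, 0.28], [0.0, 0.33, 0.25], [0.0, 0.35, 0.21], [0.0, 0.37, 0.17], [0.0, 0.39, 0.13], [0.0, 0.4, 0.09], [0.0, 0.41, 0.04], [0.0, 0.41, -0.0], [0.0, 0.41, -0.05], [0.0, 0.4, -0.09], [0.0, 0.39, -0.13], [0.0, 0.37, -0.18], [0.0, 0.35, -0.21], [0.0, 0.32, -0.25], [0.0, 0.29, -0.28], [0.0, 0.26, -0.32], [0.0, 0.23, -0.34], [0.0, 0.19, -0.36]]
```

```bash
python3 -m inch '[[0,0.3,0.28,0,-1],[0,0.33,0.25,0,-1],[0,0.35,0.21,0,-1],[0,0.37,0.17,0,-1],[0,0.39,0.13,0,-1],[0,0.4,0.09,0,-1],[0,0.41,0.04,0,-1],[0,0.41,0,0,-1],[0,0.41,-0.05,0,-1],[0,0.4,-0.09,0,-1]]'
python3 -m inch '[[0,0.39,-0.13,0,-1],[0,0.37,-0.18,0,-1],[0,0.35,-0.21,0,-1],[0,0.32,-0.25,0,-1],[0,0.29,-0.28,0,-1],[0,0.26,-0.32,0,-1],[0,0.23,-0.34,0,-1],[0,0.19,-0.36,0,-1],[0,0,0,0,-1],[0,0,0,0,-1]]'
```

```text
clock: 33.65
eef_pos: [0.5062, 0.1319, 0.2294]
tool_rot: [[-1.0, 0.003, 0.001], [0.003, 1.0, 0.0], [-0.001, 0.0, -1.0]]
contact_force: [5.6, -1.9, 0.1]
width: 0.0136
gripper_force: 20.0
clock: 34.48
eef_pos: [0.5059, 0.1897, 0.1761]
tool_rot: [[-1.0, 0.004, -0.001], [0.004, 1.0, -0.002], [0.001, -0.002, -1.0]]
contact_force: [5.5, -8.7, -5.6]
width: 0.0135
gripper_force: 20.0
```

```bash
python3 -m inch '[[0,0,-0.1,0,-1],[0,0,-0.1,0,-1],[0,0,-0.1,0,-1],[0,0,0,0,-1],[0,0,0,0,-1]]'
```

```text
clock: 34.9
eef_pos: [0.507, 0.19, 0.1706]
tool_rot: [[-1.0, 0.004, 0.002], [0.004, 1.0, -0.0], [-0.002, -0.0, -1.0]]
contact_force: [3.3, -9.8, 16.7]
width: 0.0133
gripper_force: 20.0
```

```bash
python3 -m inch '[[0,0,0,0,-0.2],[0,0,0,0,-0.2],[0,0,0,0,-0.2],[0,0,0,0,-0.2],[0,0,0.5,0,-0.2],[0,0,1,0,-0.2],[0,0,1,0,-0.2],[0,0,1,0,-0.2],[0,0,1,0,-0.2],[0,0,1,0,-0.2]]'
python3 -m inch '[[0.8,-1,1,0,0.5],[0.8,-1,1,0,0.5],[0.8,-1,0.6,0,0.5],[0.8,-1,0,0,0.5],[0.6,-0.9,0,0,0.5],[0,0,0,0,0.5],[0,0,0,0,0.5]]'
python3 - <<'E'
from fit import *
w=get('wrist');save(w,'w10',None,1.5);print(r.observe()['eef_pos'])
for m in r.masks_of('wrist','coupling1'): print(round(m['conf'],2),m['xy'],m['mask'].sum())
E
```

```text
clock: 35.73
eef_pos: [0.5056, 0.1909, 0.3086]
tool_rot: [[-1.0, 0.003, -0.001], [0.003, 1.0, -0.0], [0.001, -0.0, -1.0]]
contact_force: [-0.4, 0.6, 0.5]
width: 0.0377
gripper_force: 0.0
clock: 36.32
eef_pos: [0.6013, 0.0673, 0.3719]
tool_rot: [[-1.0, 0.005, -0.001], [0.005, 1.0, -0.0], [0.001, -0.0, -1.0]]
contact_force: [-1.0, 0.9, -0.7]
width: 0.0704
gripper_force: 0.0
[0.6009 0.0686 0.372 ]
0.92 [187.1, 121.1] 1099
0.91 [55.0, 96.9] 1035
0.82 [252.6, 223.7] 1098
0.46 [138.0, 251.1] 507
```

View pics/w10.png

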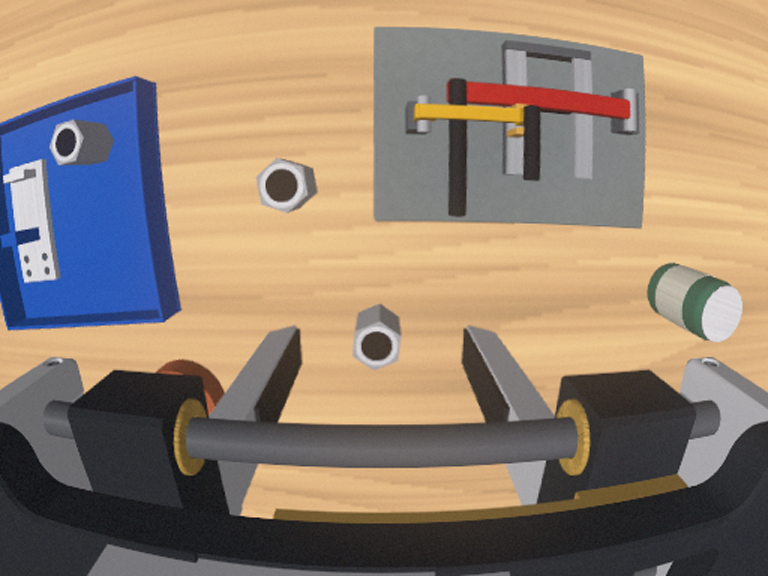

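The wrist view shows the bar down and the hook closed over it with its tip in the catch at (515,125). Coupling A and the plate lie in the tray; C is at (377,346) and B at (281,184).

```bash
python3 - <<'E'
from fit import *
w=load('wrist');V=lambda u,v:np.array([u,v])/1.5-.17
for n,p in(('C',(377,346)),('B',(281,184)),('A',(68,140))): print(n,atz(w,V(*p),.06 if n!='A' else .065))
P=atz(w,V(532,174),.1);Q=atz(w,V(532,112),.1);print('hook rod',P,Q,'bar rod',atz(w,V(457,212),.06),atz(w,V(457,82),.06))
E
```

```text
C [0.6849 0.0628 0.06  ]
B [ 0.5322 -0.0218  0.06  ]
A [ 0.4676 -0.2554  0.065 ]
hook rod [0.523  0.1909 0.1   ] [0.4713 0.1907 0.1   ] bar rod [0.5588 0.135  0.06  ] [0.4412 0.135  0.06  ]
```

```bash
python3 -m inch '[[0.84,-0.05,-1,-0.6,0.5],[0.84,-0.05,-1,-0.6,0.5],[0.84,-0.05,-1,0,0.5],[0.84,-0.05,-1,0,0.5],[0,0,-1,0,0.5],[0,0,-1,0,0.5],[0,0,-1,0,0.5],[0,0,-1,0,0.5],[0,0,-1,0,0.5],[0,0,-0.8,0,0.5]]'
python3 -m inch '[[0,0,-0.5,0,0.5],[0,0,0,0,0.5],[0,0,0,0,-1],[0,0,0,0,-1],[0,0,0,0,-1],[0,0,0,0,-1],[0,0,0,0,-1]]' 40
python3 -m inch '[[0,0,0,0,-1],[0,0,0.4,0,-1],[0,0,0.8,0,-1],[0,0,1,0,-1],[0,0,1,0,-1],[0,0,0.4,0,-1],[0,0,0,0,-1]]'
```

```text
clock: 37.25
eef_pos: [0.684, 0.0651, 0.1257]
tool_rot: [[-0.992, 0.126, -0.002], [0.126, 0.992, 0.001], [0.002, 0.0, -1.0]]
contact_force: [1.0, -0.8, 0.4]
width: 0.0703
gripper_force: 0.0
clock: 37.83
eef_pos: [0.6855, 0.0632, 0.1162]
tool_rot: [[-0.992, 0.128, 0.001], [0.128, 0.992, -0.0], [-0.001, 0.0, -1.0]]
contact_force: [-2.0, -1.5, 7.4]
width: 0.044
gripper_force: 40.0
clock: 38.42
eef_pos: [0.686, 0.0634, 0.2081]
tool_rot: [[-0.992, 0.128, 0.004], [0.128, 0.992, 0.001], [-0.004, 0.001, -1.0]]
contact_force: [0.2, 0.4, -3.1]
width: 0.0437
gripper_force: 40.0
```

```bash
python3 -m inch '[[-0.2,-0.6,0,0,-1],[-0.2,-1,0,0,-1],[-0.2,-1,0,0,-1],[-0.2,-1,0,0,-1],[-0.2,-1,0,0,-1],[-0.2,-1,0,0,-1],[-0.2,-1,0,0,-1],[-0.2,-1,0,0,-1],[-0.2,-1,0,0,-1],[-0.2,-1,0,0,-1]]'
python3 -m inch '[[-0.2,-1,0,0,-1],[-0.2,-1,0,0,-1],[-0.2,-0.6,0,0,-1],[0,-0.2,0,0,-1],[0,0,-0.8,0,-1],[0,0,-0.8,0,-1],[0,0,-0.8,0,-1],[0,0,-0.6,0,-1],[0,0,-0.3,0,-1],[0,0,-0.1,0,-1]]'
python3 -m inch '[[0,0,-0.08,0,-1],[0,0,0,0,-1]]'
```

```text
clock: 39.25
eef_pos: [0.6338, -0.1781, 0.2033]
tool_rot: [[-0.992, 0.128, -0.002], [0.128, 0.992, 0.0], [0.002, -0.0, -1.0]]
contact_force: [0.8, -0.4, -2.5]
width: 0.0439
gripper_force: 40.0
clock: 40.08
eef_pos: [0.6202, -0.2455, 0.1202]
tool_rot: [[-0.992, 0.127, -0.001], [0.127, 0.992, 0.001], [0.001, 0.001, -1.0]]
contact_force: [-18.8, 11.1, 44.2]
width: 0.0438
gripper_force: 40.0
clock: 40.25
eef_pos: [0.6202, -0.2456, 0.1201]
tool_rot: [[-0.992, 0.127, -0.0], [0.127, 0.992, 0.002], [0.0, 0.001, -1.0]]
contact_force: [-14.6, 8.7, 31.7]
width: 0.0438
gripper_force: 40.0
```

```bash
python3 -m inch '[[0,0,0.1,0,0.25],[0,0,0,0,0.25],[0,0,0,0,0.25],[0,0,0,0,0.25],[0,0,0.6,0,0.25],[0,0,1,0,0.25],[0,0,1,0,0.25],[0,0,1,0,0.25],[0,0,0,0,0.5]]'
python3 -m inch '[[-0.35,1,0,0.3,0.5],[-0.35,1,0,0.3,0.5],[-0.35,1,0,0.3,0.5],[-0.35,1,0,0.3,0.5],[-0.35,1,0,0.3,0.5],[-0.35,1,0,0.3,0.5],[-0.35,1,0,0.3,0.5],[-0.35,1,0,0.3,0.5],[-0.72,0.96,0,0.2,0.5],[0,0,0,0,0.5]]'
python3 - <<'E'
from fit import *
w=get('wrist');save(w,'w11',None,1.5);print(r.observe()['eef_pos'])
for m in r.masks_of('wrist','coupling1'): print(round(m['conf'],2),m['xy'],m['mask'].sum(),atz(w,m['xy'],.045))
E
```

```text
clock: 41.0
eef_pos: [0.6217, -0.2475, 0.2168]
tool_rot: [[-0.992, 0.129, 0.007], [0.128, 0.992, -0.002], [-0.007, -0.001, -1.0]]
contact_force: [0.0, 0.3, -0.5]
width: 0.0625
gripper_force: 0.0
clock: 41.83
eef_pos: [0.5299, -0.0182, 0.2111]
tool_rot: [[-0.989, -0.149, -0.001], [-0.149, 0.989, 0.001], [0.001, 0.002, -1.0]]
contact_force: [0.5, 0.3, -0.3]
width: 0.0706
gripper_force: 0.0
[ 0.5311 -0.0204  0.2113]
0.97 [35.0, 111.9] 2631 [ 0.4712 -0.2502  0.045 ]
0.88 [55.8, 231.6] 1228 [ 0.5953 -0.2218  0.045 ]
0.67 [247.2, 203.5] 2956 [ 0.532  -0.0233  0.045 ]
```

View pics/w11.png

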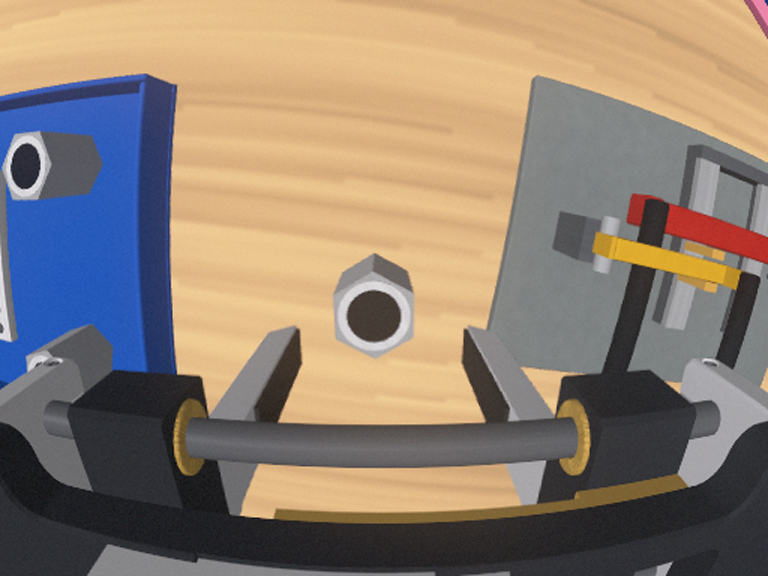

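Coupling B at (374,316) is square between the fingers. A (25,165) and C (90,350) stand in the tray.

```bash
python3 -m inch '[[0,-0.06,-0.8,0,0.5],[0,0,-1,0,0.5],[0,0,-1,0,0.5],[0,0,-0.8,0,0.5],[0,0,-0.25,0,0.5],[0,0,0,0,-1],[0,0,0,0,-1],[0,0,0,0,-1],[0,0,0,0,-1],[0,0,0,0,-1]]' 40
python3 -m inch '[[0,0,0,0,-1],[0,0,0.4,0,-1],[0,0,0.8,0,-1],[0,0,1,0,-1],[0,0,1,0,-1],[0,0,0.5,0,-1],[0,0,0,0,-1]]'
```

```text
clock: 42.77
eef_pos: [0.5327, -0.024, 0.1156]
tool_rot: [[-0.99, -0.143, 0.002], [-0.143, 0.99, 0.0], [-0.002, -0.0, -1.0]]
contact_force: [-1.1, 2.2, 8.5]
width: 0.0439
gripper_force: 39.9
clock: 43.35
eef_pos: [0.533, -0.0244, 0.2103]
tool_rot: [[-0.99, -0.143, 0.005], [-0.143, 0.99, -0.0], [-0.005, -0.001, -1.0]]
contact_force: [0.6, -0.7, -3.3]
width: 0.0436
gripper_force: 39.9
```

```bash
python3 -m inch '[[0.05,-0.6,0,0,-1],[0.05,-1,0,0,-1],[0.05,-1,0,0,-1],[0.05,-1,0,0,-1],[0.05,-1,0,0,-1],[0.05,-1,0,0,-1],[0.05,-1,0,0,-1],[0.05,-1,0,0,-1],[0.05,-1,0,0,-1],[0.05,-0.54,0,0,-1]]'
python3 -m inch '[[0,0,0,0,-1],[0,0,-0.8,0,-1],[0,0,-0.8,0,-1],[0,0,-0.8,0,-1],[0,0,-0.6,0,-1],[0,0,-0.3,0,-1],[0,0,-0.15,0,-1],[0,0,0,0,-1]]'
```

```text
clock: 44.18
eef_pos: [0.5435, -0.2556, 0.2062]
tool_rot: [[-0.99, -0.141, -0.001], [-0.141, 0.99, -0.001], [0.001, -0.001, -1.0]]
contact_force: [-0.5, -1.0, -3.2]
width: 0.0441
gripper_force: 39.9
clock: 44.85
eef_pos: [0.5446, -0.2518, 0.1209]
tool_rot: [[-0.99, -0.144, -0.001], [-0.144, 0.99, 0.001], [0.0, 0.001, -1.0]]
contact_force: [0.3, -0.5, -3.6]
width: 0.0436
gripper_force: 40.0
```

```bash
python3 -m inch '[[0,0,-0.06,0,-1],[0,0,0,0,0.25],[0,0,0,0,0.25],[0,0,0,0,0.25],[0,0,0,0,0.25],[0,0,0.6,0,0.25],[0,0,1,0,0.25],[0,0,1,0,0.25],[0,0,1,0,0.25],[0,0,1,0,0.25]]'
python3 -m inch '[[0,1,1,0,0.25],[0,1,1,0,0.25],[-0.3,1,1,0,0.25],[-0.6,1,0,0,0.25],[-0.6,1,0,0,0.25],[-0.6,1,0,0,0.25],[-0.6,1,0,0,0.25],[0,0,0,0,0.25],[0,0,0,0,0.25]]'
python3 - <<'E'
from fit import *
w=get('wrist');t=get('top');sc=get('scene')
print(r.observe()['eef_pos'])
for m in r.masks_of('wrist','coupling1'): print(round(m['conf'],2),m['xy'])
b=cv2.resize(w['frame'],(640,480));a=cv2.resize(sc['frame'][90:370,120:400],(480,480))
cv2.imwrite('pics/w12.png',cv2.resize(np.hstack([a,b])[:,:,::-1],(800,343)))
E
```

```text
clock: 45.68
eef_pos: [0.5444, -0.2526, 0.2354]
tool_rot: [[-0.99, -0.143, 0.0], [-0.143, 0.99, -0.0], [-0.0, -0.0, -1.0]]
contact_force: [-0.6, 0.1, 0.1]
width: 0.0587
gripper_force: 0.0
clock: 46.43
eef_pos: [0.4768, -0.0767, 0.3096]
tool_rot: [[-0.989, -0.145, 0.001], [-0.145, 0.989, 0.0], [-0.001, -0.0, -1.0]]
contact_force: [-0.3, -0.3, -1.5]
width: 0.0589
gripper_force: 0.0
[ 0.4774 -0.0785  0.3092]
0.96 [115.8, 156.2]
0.71 [127.9, 241.7]
0.62 [116.0, 208.6]
0.39 [433.6, 190.9]
```

View pics/w12.png

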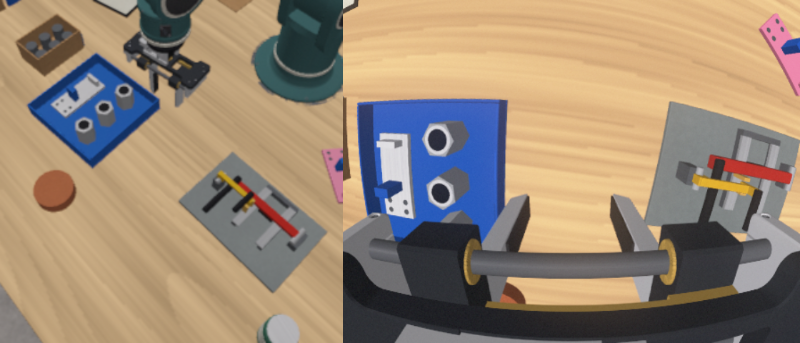

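All three couplings and the plate are in the tray: couplings at (437,140) and (440,190), the third partly behind the finger, and the plate lug up at (390,190). The bar is down and the hook is closed. The gripper touches nothing.

```bash
python3 -c "
from workcell import r
print(r.sign_off())"
```

```text
the job is handed in; nothing more can be done
None
```

The job is handed in (no verdict was returned): the plate lies lug up in the tray with all three couplings I found, the bar is back down, the hook is closed over it, and the disc stack, can and stock box were left alone.

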